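# Unlock the light box's filter slider and bring the green filter into the port

## Robot

A 6-joint arm with a two-finger parallel gripper is mounted at the origin on a cart in front of the work surface, level with it; the furniture and walls round the work are solid. World frame = base frame: x ahead of the robot, y to its left, z up, the work surface at z = 0. Lengths are in mm, angles in degrees, forces in N, time in s.
With the tool pointing down it reaches from about 275 to 825 mm from the base axis. Payload 4.9 kg.
Tool frame: the origin (TCP) lies midway between the tips of the shut fingers; the grasp point (between the pads) lies 19 mm behind it; z points along the fingers, y is the direction in which the jaws open and shut (so a half turn about z gives the same grasp; the last joint's range is limited). The gripper opens to 85 mm and grips with 20 to 120 N. Pads are 22 mm wide; open, the fingers measure 114 mm over their backs; the gripper's body (76 mm by 85 mm) begins 54 mm behind the grasp point. The pads swing forward as they close: fully open they stand 13 mm farther back than shut.
Start: joints at [68.973, 18.69, -11.035, 60.275, 0, 82.311], TCP at [126.88, 535.182, 231.281] pointing down, gripper open.
Joint ranges: [-152.03, 152.03], [-55.5, 102.48], [-74.3, 77.21], [-110.64, 120.58], [-84.22, 78.4], [-180, 180]. Speed limits (degrees/s): [147.25, 147.25, 180, 180, 180, 180].

## Interface

Orientations are given as [roll, pitch, yaw] about the fixed x, y, z axes, in that order (R = Rz(yaw) Ry(pitch) Rx(roll)).
In Python, from station import ctrl gives the robot as it stands.
- The arm moves only by the shell command python3 -m crank 'ROWS' [FORCE]. ROWS is JSON, a list of rows, each a list of 3 entries, a list of its own where there are three numbers: the shift along the world's x, y, z in mm, then the turn, a rotation vector about the world's x, y, z in rad, then the gripper's target within -1 to 1 (fully open at 1, half-way at 0, shut at -1). In form: [[[dx, dy, dz], [wx, wy, wz], jaw], ...]. A call has 1 to 12 rows; each row shifts and turns the commanded pose from where the row before left it; what a row does not reach is not made up. A row lasts 1/8 s, in which the tool goes at most 62.5 mm and 10.7 degrees, less where a joint would pass 70% of its speed; a pose out of reach is approached as far as the arm can. A call is refused whole if a number of a shift passes 62.5 or a number of a turn 0.188, either way. A call with a gripper value outside its range is refused whole. The fingers move at their own pace and stop on an object; FORCE is the grip in N (left out, the last holds). Time passes only in rows, so rows that do not move let the fingers close. It gives the time, the measured TCP pose, the force and the opening at its end, in the units of the state.
- ctrl.state(): the state, without advancing time (a new reading comes with each control period).
- ctrl.camera(name): name is "side" or "top" or "wrist"; returns a dict with "frame" (384x512x3 uint8, blue, green, red), "z_map" (384x512 float32, mm along the optical axis (not along the pixel's ray), 0 where there is no reading), "intrinsics" (3x3 intrinsics, pixels), "extrinsics" (4x4, takes a point from world to camera coordinates); the wrist camera has in their place "hand_eye" (4x4, takes a point from camera to tool coordinates, whose origin is the TCP and whose axes are the flange's). Camera axes: x right, y down, z forward; pixel columns grow to the right and rows downward; lengths in mm; the calibration is good to about 2 mm. A picture is of the moment at which its call begins: read the wrist's pose just before it.
- ctrl.sign_off(): hands the job in, once; it reports no verdict.
The state is a dict: "time_s": time; "qpos": joint angles; "qvel": joint speeds; "joint_efforts": joint torques, N m; "ee_pos": TCP position; "tool_rot": TCP orientation; "wrist_force": force on the tool from outside, world axes, zero at the start; "moment": the same for the moment, N m; "opening": finger opening in mm.
Only numpy, scipy, OpenCV 4.12 (cv2) and the standard library are available. Lean on these libraries where they do the work, as an engineer would, in place of code of your own. Each camera call takes 0.05 s, during which the arm holds its last target.

## Task

With the blue T-handle key, turn the recessed lock screw of the light box anticlockwise (about a fifth of a turn) to free the filter slider; the fingers must not touch the screw itself. Then slide the filter slider outwards to its next stop, so that it clicks in with the green filter in the port, and let go; stand the key back in its grey stand as soon as you no longer need it, before or after sliding. Leave the other loose things on the bench where they are, upright.

Things in the scene. Friction and masses are not known exactly. Their poses are not given: they have to be found in the camera images.
- shutter (a joint): travel (m) of the filter slider, growing as the tab moves away from the box along +y of shutter_tab. Click stops: 0 (black blank in the port, start), 0.032 (green filter, wanted), 0.064 (orange, end of travel). About 6 N pulls it out of a stop; let go within 12 mm of a stop, it springs home. Locked, it is blocked within 4 mm; the screw frees it.
- shutter_tab (a point): grip point on the slider's black upright tab, moving with it, 71 mm above the bench; z up. The tab is 14 mm thick along x, 24 mm long along y (sliding direction); its top is 14 mm above this point, its foot 28 mm below. At the start the dark steel bridge (57 to 73 mm high) begins 44 mm from the tab's near face towards -y. The white light box under the slider is fixed, 108 x 130 mm.
- port (a point): centre of the upper rim of the round 24 mm port in the bridge of the light box, 57 mm above the bench; axes as shutter_tab. Fixed. The aluminium slider plate with its three round filters runs under it, 34 to 39 mm above the bench. The lock screw's well stands 45 mm from here towards +x.
- lock_screw (a joint): angle (rad) of the brass lock screw, growing anticlockwise seen from above: 0 to 0.08 at the start (locked), free from 0.75, end stop at 1.35. It stays where it is left; friction 0.06 N m.
- lock_slot (a point): centre of the brass lock screw's slotted head, at the top of its two round-topped ribs, 48.5 mm above the bench; turns with it. x axis along the slot, z up. Slot 8 mm wide, 8.5 mm deep, open at its ends. The head lies 24.5 mm down a round well, 28 mm bore with a 3 mm chamfer, in a 44 mm square block whose top is 73 mm above the bench.
- key_handle (a point): centre of the loose T-key's blue handle, a bar 70 mm long (x), 14 thick (y), 18 high; z up. Below: 12 mm shaft, collar 34 mm wide with its underside 45 mm below this point, flat blade 14 mm wide (x), 4 thick (y), tip 90 mm below. 0.08 to 0.17 kg. In the stand this point is 101 mm above the bench, x in any direction; with the blade at the bottom of the slot, 130 mm.
- key_stand_hole0 (a point): centre of the mouth of the stand's hole: 23 mm bore with a 3 mm chamfer, 50 mm deep. The stand is a fixed grey block 66 x 66 mm, 56 mm high, whose top is at this point. The key hangs in it with its collar on the top.
- cup_red: bystander, loose: white sample cup with red lid, 58 mm wide, 70 mm high; origin at the centre of its underside, z up
- stain_blue: bystander, loose: white dropper bottle with blue tip, 36 mm wide, 98 mm high; origin at the centre of its underside, z up
- oil_bottle: bystander, loose: brown dropper bottle with black cap, 34 mm wide, 102 mm high; origin at the centre of its underside, z up
- bench_timer: bystander, loose: white timer, 66 x 66 x 18 mm, lying flat; origin at the centre of its underside
- dish: bystander, loose: flat clear petri dish with lid, 93 mm wide, 17 mm high; origin at the centre of its underside
- cup_box: bystander, loose: white and green carton, 69 x 98 x 58 mm; origin at the centre of its underside
Mind the look-alikes: they are no part of the job. Leave any pink or white look-alike of the part that bears key_handle alone. Leave any orange look-alike of the part that bears key_stand_hole0 alone.

How it is judged:
By the outcome, as a careful person would: the job done as asked, in the order asked, and still so for the second after the job is handed in, with the robot touching nothing.
It also fails if it takes over 72 s, if anything falls off the work surface, if the arm or the gripper's body presses on something with over 40 N, if the wrist force passes 120 N, or if a joint passes its speed limit or range.

## Working session

There is one attempt and no reset: what is moved stays moved. The work goes in short steps, Python scripts to look and compute and a shell command to move; the robot and the scene stay as the last step left them, time stands still between calls to the robot, and variables do not carry over. Pictures are saved under pics/ and viewed, and the job is handed in when it is done.

```bash
mkdir -p pics; ls; cat > h.py <<'E'
import numpy as np, cv2
from station import ctrl
from scipy.spatial.transform import Rotation as R
def snap(n,f):
    s=ctrl.state(); c=ctrl.camera(n); cv2.imwrite(f'pics/{f}.png',c['frame'])
    if n=='wrist':
        T=np.eye(4); T[:3,:3]=R.from_euler('xyz',s['tool_rot'],degrees=True).as_matrix(); T[:3,3]=s['ee_pos']
        cw=T@np.array(c['hand_eye'])
    else: cw=np.linalg.inv(np.array(c['extrinsics']))
    np.savez(f'pics/{f}.npz',z=c['z_map'],K=np.array(c['intrinsics']),cw=cw,frame=c['frame'])
    return s
def px(f,u,v,height=None):
    d=np.load(f'pics/{f}.npz'); K=d['K'];cw=d['cw']
    r=np.linalg.inv(K)@[u,v,1]
    if height is None:
        z=d['z'][int(round(v)),int(round(u))]; p=r*z
        return (cw@np.r_[p,1])[:3]
    D=cw[:3,:3]@r;o=cw[:3,3]
    return o+D*(height-o[2])/D[2]
def proj(f,P):
    d=np.load(f'pics/{f}.npz');p=(np.linalg.inv(d['cw'])@np.r_[P,1])[:3];q=d['K']@p;return q[:2]/q[2]
def crop(f,x0,y0,x1,y1,k,out):
    im=cv2.imread(f'pics/{f}.png')[y0:y1,x0:x1]
    cv2.imwrite(f'pics/{out}.png',cv2.resize(im,None,fx=k,fy=k,interpolation=cv2.INTER_CUBIC))
E
python3 - <<'E'
from h import *
print(ctrl.state())
for n in('top','side','wrist'): snap(n,n+'0')
E
```

```text
pics
{'time_s': 0.0, 'qpos': array([ 6.89726169e+01,  1.87332764e+01, -1.10921880e+01,  6.02752865e+01,
       -1.74600432e-03,  8.23110137e+01]), 'qvel': array([ 0.04953564, -0.04968257, -0.03406059,  0.08753378, -0.03606891,
        0.01877662]), 'joint_efforts': array([ 4.49378358e-04, -4.43397260e+01,  2.62441224e+01,  1.53172191e-02,
       -3.86443355e-05, -1.12463144e-05]), 'ee_pos': array([126.66897125, 534.6075217 , 230.4902092 ]), 'tool_rot': array([-1.79899921e+02, -1.17497392e-02,  1.66661594e+02]), 'wrist_force': array([ 0.01724141, -0.07487899,  0.5043324 ]), 'moment': array([-0.00748609,  0.00106771,  0.00719585]), 'opening': 85.52437813527433}
```

View pics/top0.png

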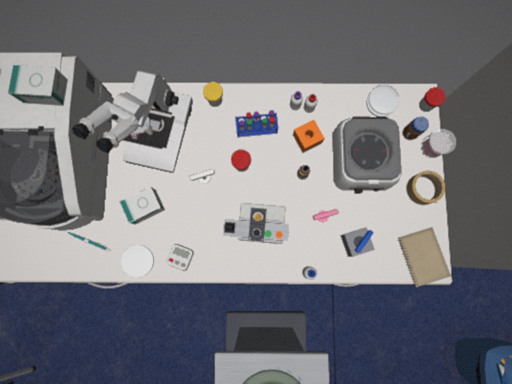

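View pics/side0.png

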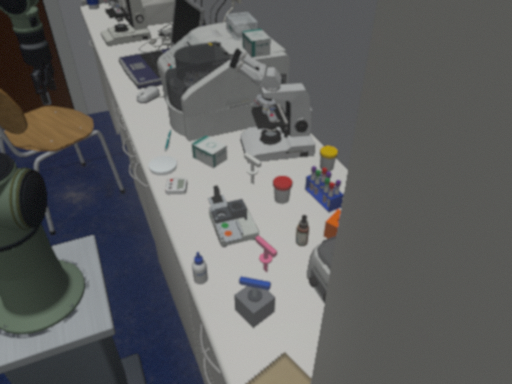

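View pics/wrist0.png

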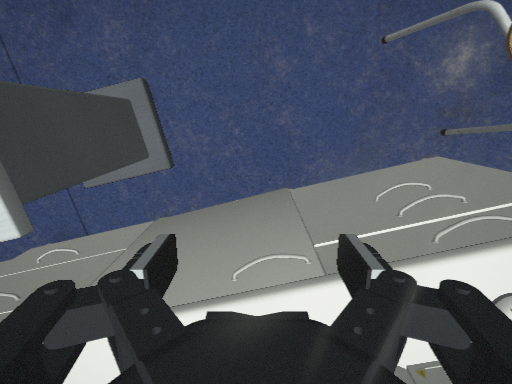

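```bash
python3 - <<'E'
from h import *
np.set_printoptions(precision=1,suppress=True)
for n,u,v in [('key',364,241),('stand',352,238),('port?',257,232),('tab',231,228),('well',278,235),('stain',310,273),('oil',304,172),('cup',241,160),('timer',180,257),('dish',137,261),('box',142,205),('pink',326,214)]:
    print(n,px('top0',u,v))
print(proj('top0',[127,535,231]),proj('side0',[127,535,231]),proj('wrist0',[127,535,231]))
crop('top0',200,190,400,290,4,'t0a'); crop('side0',170,170,320,330,4,'s0a')
E
```

```text
key [ 458.  -240.8  109.2]
stand [ 468.2 -222.2   56.9]
port? [484.5  43.7  42.4]
tab [492.5 115.2  84.4]
well [476.4 -16.3  38.6]
stain [372.7 -99.2  84.6]
oil [652.1 -88.4  76.6]
cup [687.8  90.3  70.5]
timer [412.9 265.8  16.3]
dish [401.  388.2  21.3]
box [558.3 370.7  59.4]
pink [ 530.5 -143.1  101.5]
[ 35.8 386.9] [ 51.3 100.2] [260.1 239.2]
```

View pics/t0a.png

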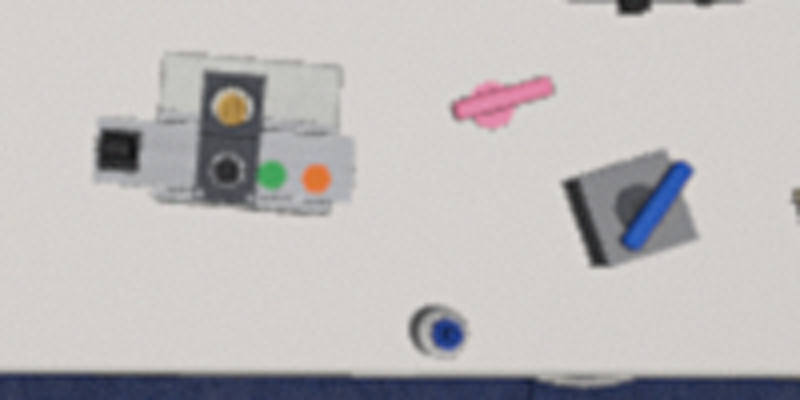

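View pics/s0a.png

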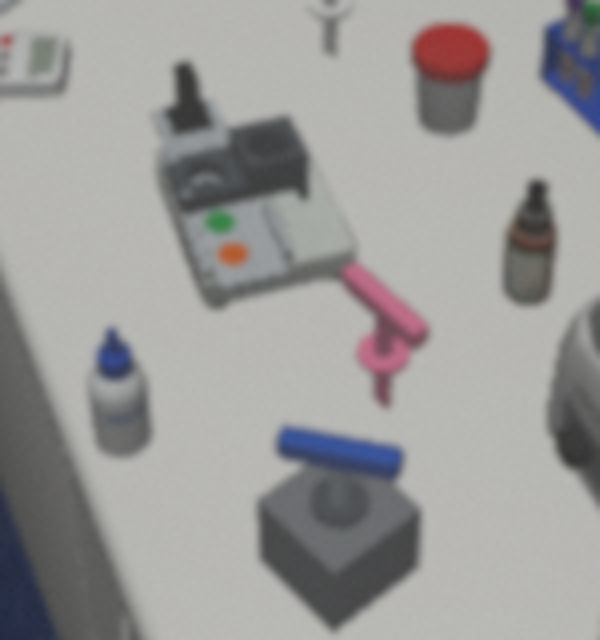

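```bash
python3 - <<'E'
from h import *
np.set_printoptions(precision=2,suppress=True)
P=lambda cu,cv,h:px('top0',200+cu/4-.375,190+cv/4-.375,h)
a=P(683,172,110);b=P(630,242,110)
print('key',a,b,(a+b)/2,np.degrees(np.arctan2(*(a-b)[1::-1])),np.linalg.norm(a-b))
print('well',P(232,107,73),'port',P(228,171,73),P(228,171,57),'tab',P(118,150,85))
for q in [(567,182),(663,152),(697,238)]: print(P(*q,56))
d=np.load('pics/wrist0.npz');print(d['K']);print(ctrl.camera('wrist')['hand_eye'])
E
```

```text
key [ 480.21 -258.46  110.  ] [ 433.85 -221.47  110.  ] [ 457.03 -239.97  110.  ] -38.590885626346264 59.31210412691697
well [526.02  42.17  73.  ] port [481.57  44.78  73.  ] [482.52  44.76  57.  ] tab [494.85 120.3   85.  ]
[ 476.06 -192.93   56.  ]
[ 497.39 -260.96   56.  ]
[ 437.66 -282.15   56.  ]
[[268.69   0.   256.83]
 [  0.   268.69 191.42]
 [  0.     0.     1.  ]]
[[   0.     -0.96   -0.27   67.68]
 [   1.      0.      0.     -1.74]
 [  -0.     -0.27    0.96 -142.35]
 [   0.      0.      0.      1.  ]]
```

```bash
python3 -m crank '[[[31,-40,0],[0,0,-0.037],1],[[31,-40,0],[0,0,-0.037],1],[[31,-40,0],[0,0,-0.037],1],[[31,-40,0],[0,0,-0.037],1],[[31,-40,0],[0,0,-0.037],1],[[31,-40,0],[0,0,-0.037],1],[[31,-40,0],[0,0,-0.037],1],[[31,-40,0],[0,0,-0.037],1],[[31,-40,0],[0,0,-0.037],1],[[31,-40,0],[0,0,-0.037],1],[[31,-40,0],[0,0,-0.037],1],[[31,-40,0],[0,0,-0.037],1]]'
python3 - <<'E'
from h import *
snap('wrist','w1')
s=ctrl.state();print(s['ee_pos'],s['tool_rot'],s['time_s'])
print(proj('w1',[526,42,73]),proj('w1',[482,45,57]))
E
```

```text
time_s: 1.7
ee_pos: [499.7, 53.7, 231.3]
tool_rot: [180.0, -0.0, 141.1]
wrist_force: [0.3, 0.8, -0.3]
opening: 85.2
[503.80047165  49.07213638 231.26730431] [-179.9597367     0.31008956  140.82327935] 1.75
[264.17103299 200.95546612] [242.88749716 168.01479582]
```

View pics/w1.png

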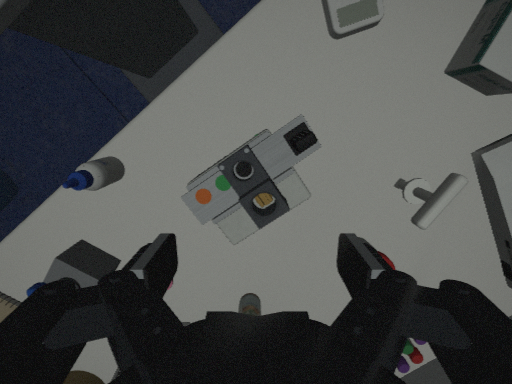

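```bash
python3 - <<'E'
from h import *
s=snap('wrist','w2');print(s['ee_pos'],s['tool_rot'],s['qvel'])
crop('w2',175,105,335,225,5,'w2c')
E
```

```text
[503.80047165  49.07213638 231.26730431] [-179.9597367     0.31008956  140.82327935] [ 3.57411525 -2.03605506 -3.06002603 -0.1705634   2.19969119  3.98296143]
```

View pics/w2c.png

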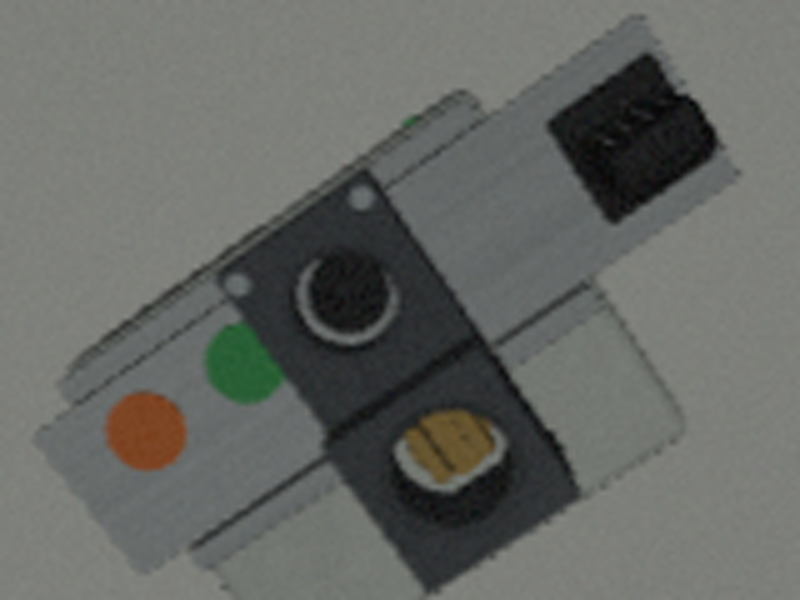

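```bash
python3 -m crank '[[[40,-28,-20],[0,0,0],1],[[40,-28,-20],[0,0,0],1],[[0,0,0],[0,0,0],1],[[0,0,0],[0,0,0],1]]'
python3 - <<'E'
from h import *
s=snap('wrist','w3');print(s['ee_pos'],s['tool_rot'],s['qvel'])
p=proj('w3',[526,42,73]);print(p);d=np.load('pics/w3.npz')
x,y=map(int,p);crop('w3',x-60,y-40,x+60,y+60,6,'w3c'); print(x-60,y-40,d['z'][y-10:y+11:4,x-12:x+13:4])
crop('w3',0,0,512,384,1.5,'w3b')
E
```

```text
time_s: 2.3
ee_pos: [577.9, -0.2, 190.9]
tool_rot: [-180.0, -0.1, 141.2]
wrist_force: [0.2, -0.4, -0.7]
opening: 85.4
[ 5.77870204e+02 -1.53113246e-01  1.90886338e+02] [-1.79959591e+02 -1.06432636e-01  1.41243615e+02] [ 0.58540141 -1.66299532 -0.37143398  0.08773159 -0.18627313 -0.1119696 ]
[258.79641919 117.41240033]
198 77 [[248.65971 250.57033 250.83676 251.03313 251.22292 249.37152 247.87305]
 [251.45111 281.7388  289.74286 288.7368  289.44183 289.7018  250.70474]
 [276.87704 289.46796 281.43466 275.43054 272.9505  288.88477 274.5268 ]
 [291.32016 276.785   282.69214 284.362   274.8978  278.2977  290.8019 ]
 [292.58667 276.75522 283.9012  285.25232 284.94928 275.79016 292.27527]
 [293.59448 287.37305 276.42303 285.7272  285.6982  285.48334 292.91345]]
```

View pics/w3c.png

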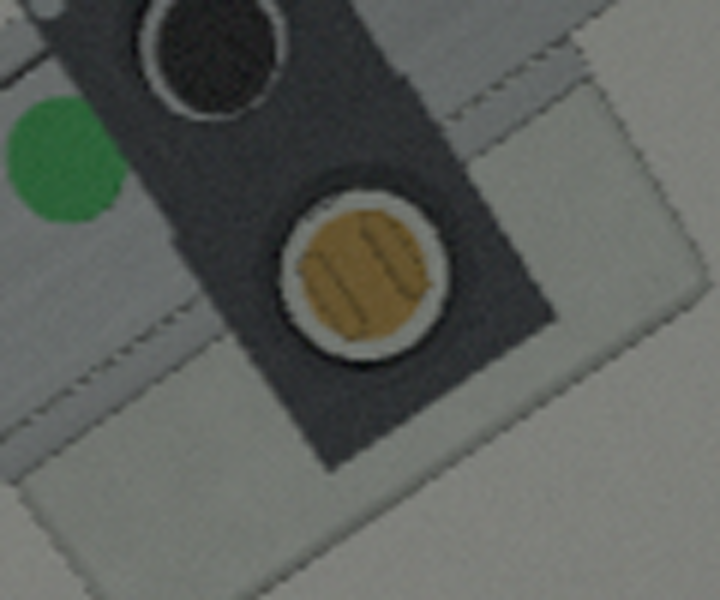

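View pics/w3b.png

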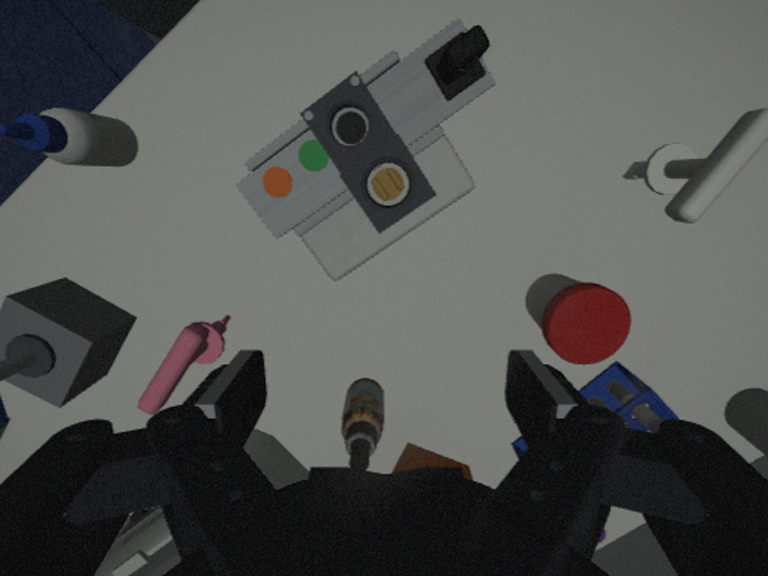

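```bash
python3 - <<'E'
from h import *
np.set_printoptions(precision=2,suppress=True)
P=lambda cu,cv,h:px('w3',198+cu/6-.42,77+cv/6-.42,h)
an=lambda a,b:np.degrees(np.arctan2(b[1]-a[1],b[0]-a[0]))
print('head',P(366,274,48.5),'well rim',P(365,274,73),'port',P(213,48,57),P(213,48,73))
print('slot',an(P(315,255,48.5),P(365,330,48.5)),an(P(365,225,48.5),P(410,295,48.5)))
print('block',an(P(175,240,73),P(330,470,73)),an(P(405,75,73),P(555,320,73)), an(P(330,470,73),P(555,320,73)))
# tab top in w2/w3
Q=lambda u,v,h:px('w3',u/1.5,v/1.5,h)
print('tab',Q(475,42,85))
q=[Q(a,b,39) for a,b in[(458,20),(494,80),(237,184),(277,237)]];print(q)
E
```

```text
head [529.7   38.99  48.5 ] well rim [529.19  38.99  73.  ] port [486.81  41.78  57.  ] [489.02  41.7   73.  ]
slot -4.332153862070339 -4.853345313702877
block -4.876354586066959 -5.257628874729288 84.91449337956934
tab [500.32 123.18  85.  ]
[array([478.71, 137.26,  39.  ]), array([521.96, 135.38,  39.  ]), array([463.45, -44.66,  39.  ]), array([508.83, -48.17,  39.  ])]
```

```bash
python3 -m crank '[[[-20,-40,-4],[0,0,0],1],[[-20,-40,-4],[0,0,0],1],[[-20,-40,-4],[0,0,0],1],[[-20,-40,-4],[0,0,0],1],[[-20,-40,-4],[0,0,0],1],[[-20,-40,-4],[0,0,0],1],[[0,0,0],[0,0,0],1],[[0,0,0],[0,0,0],1]]'
python3 - <<'E'
from h import *
s=snap('wrist','w4');print(s['ee_pos'],s['tool_rot'],s['qvel'])
print(proj('w4',[457,-240,110]))
crop('w4',0,0,512,384,1.5,'w4b')
E
```

```text
time_s: 3.35
ee_pos: [459.0, -239.8, 168.1]
tool_rot: [180.0, 0.0, 141.3]
wrist_force: [0.2, -0.7, 0.4]
opening: 85.8
[ 458.9518346  -239.81563727  168.06159639] [1.79965572e+02 4.17622068e-02 1.41262851e+02] [ 1.16219375  0.34566463  0.26062704  0.04065791 -0.06497918 -0.03630885]
[256.74430415 203.73993752]
```

View pics/w4b.png

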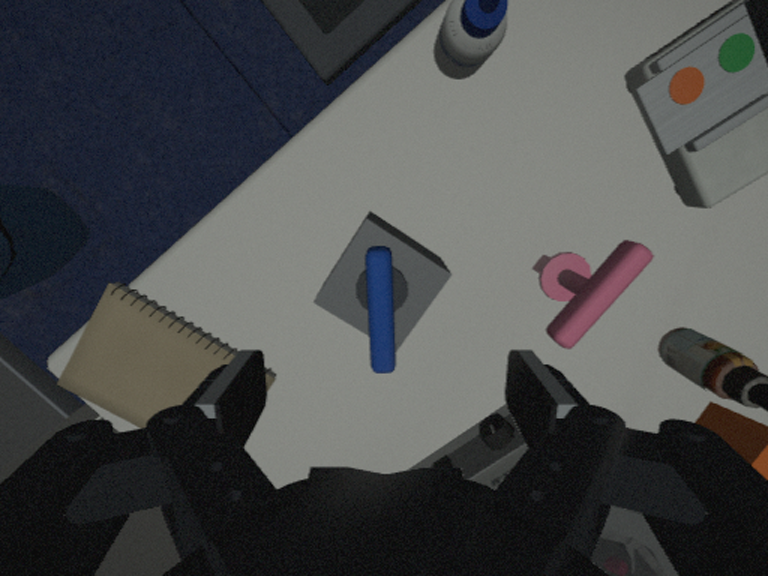

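```bash
python3 - <<'E'
from h import *
np.set_printoptions(precision=2,suppress=True)
d=np.load('pics/w4.npz');K=d['K'];cw=d['cw']
im=d['frame'].astype(int); m=(im[...,0]>im[...,2]+60)
ys,xs=np.nonzero(m); k=(ys>150)&(ys<260)&(xs>220)&(xs<290); ys=ys[k];xs=xs[k]
z=d['z'][ys,xs]; P=(np.linalg.inv(K)@np.vstack([xs,ys,np.ones_like(xs)]))*z; W=(cw[:3,:3]@P).T+cw[:3,3]
print(len(W),np.median(W[:,2]),np.percentile(W[:,2],[2,50,98]))
W=W[(W[:,2]>105)]
(c,sz,a)=cv2.minAreaRect(W[:,:2].astype(np.float32));print(c,sz,a)
a_=px('w4',379/1.5,247/1.5,107);b_=px('w4',383/1.5,373/1.5,107);print(a_,b_,(a_+b_)/2,np.degrees(np.arctan2(*(a_-b_)[1::-1])))
E
```

```text
1146 109.38421132596507 [107.74 109.38 111.01]
(444.2670593261719, -234.0506591796875) (12.0654935836792, 103.6522216796875) 53.364418029785156
[ 431.31 -223.42  107.  ] [ 487.81 -266.17  107.  ] [ 459.56 -244.8   107.  ] 142.88812317915674
```

```bash
python3 - <<'E'
from h import *
np.set_printoptions(precision=2,suppress=True)
d=np.load('pics/w4.npz');K=d['K'];cw=d['cw']
im=d['frame'].astype(int); m=(im[...,0]>im[...,2]+60).astype(np.uint8)
n,l,st,c=cv2.connectedComponentsWithStats(m); i=l[205,254]; print(st[i])
ys,xs=np.nonzero(l==i)
z=d['z'][ys,xs]; P=(np.linalg.inv(K)@np.vstack([xs,ys,np.ones_like(xs)]))*z; W=(cw[:3,:3]@P).T+cw[:3,3]
W=W[(W[:,2]>106)]
u=np.array([np.cos(np.radians(142.5)),np.sin(np.radians(142.5))]);v=np.array([-u[1],u[0]])
for w in(u,v): print(np.percentile(W[:,:2]@w,[0.5,50,99.5]))
k=W[:,2]>108;q=W[k,:2]-W[k,:2].mean(0);V=np.linalg.svd(q,full_matrices=False)[2][0];print(np.degrees(np.arctan2(V[1],V[0])))
a,b=[np.percentile(W[:,:2]@w,[0.5,99.5]).mean() for w in(u,v)];print(a*u+b*v)
E
```

```text
[ 244  167   18   81 1146]
[-545.69 -510.42 -480.31]
[-90.88 -85.01 -79.12]
-36.871048214069596
[ 458.74 -244.86]
```

```bash
python3 -m crank '[[[0,-2,-20],[0,0,0.015],1],[[0,-2,-30],[0,0,0.015],1],[[0,0,-25],[0,0,0],1],[[0,0,-9],[0,0,0],1],[[0,0,0],[0,0,0],1]]' 80
python3 -m crank '[[[0,0,0],[0,0,0],-1],[[0,0,0],[0,0,0],-1],[[0,0,0],[0,0,0],-1],[[0,0,0],[0,0,0],-1],[[0,0,0],[0,0,0],-1],[[0,0,0],[0,0,0],-1]]' 80
python3 - <<'E'
from h import *
s=snap('wrist','w5');print(s['ee_pos'],s['tool_rot'],s['moment'])
crop('w5',0,0,512,384,1.5,'w5b')
E
```

```text
time_s: 4.03
ee_pos: [459.1, -243.9, 83.3]
tool_rot: [180.0, -0.0, 143.0]
wrist_force: [0.1, 0.1, -0.4]
opening: 85.8
time_s: 4.78
ee_pos: [459.0, -244.9, 83.5]
tool_rot: [180.0, 0.0, 142.9]
wrist_force: [-0.5, 1.1, 3.9]
opening: 12.7
[ 459.04051384 -244.94307584   83.54971503] [1.79999343e+02 2.54229216e-02 1.42939650e+02] [ 0.06549962  0.07462852 -0.01460923]
```

View pics/w5b.png

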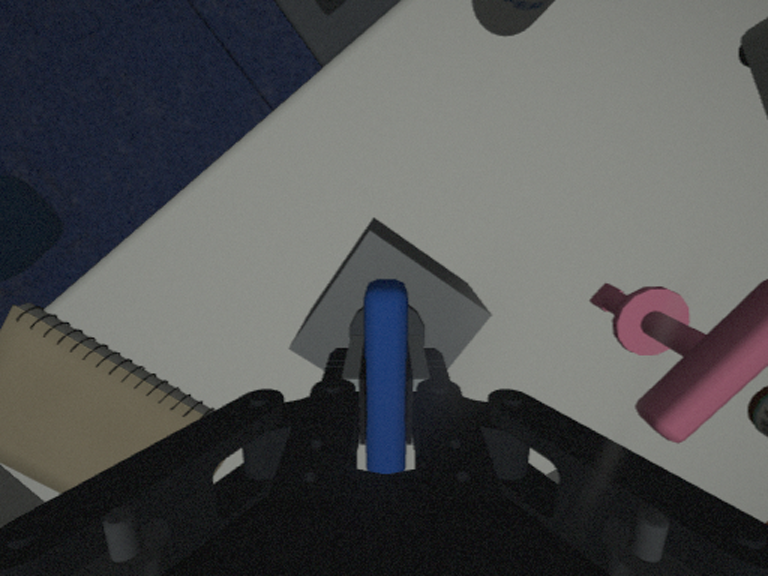

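```bash
python3 - <<'E'
from h import *
np.set_printoptions(precision=2,suppress=True)
a_=px('w5',386/1.5,281/1.5,106);b_=px('w5',385/1.5,472/1.5,106);print(a_,b_,(a_+b_)/2,np.linalg.norm(a_-b_))
print(px('w5',386/1.5,281/1.5+3),px('w5',385/1.5,465/1.5))
E
python3 -m crank '[[[0,0,20],[0,0,0],-1],[[0,0,30],[0,0,0],-1],[[0,0,40],[0,0,0],-1],[[0,0,30],[0,0,0],-1],[[0,0,0],[0,0,0],-1],[[0,0,0],[0,0,0],-1]]' 80
python3 - <<'E'
from h import *
s=snap('wrist','w6');print(s['ee_pos'],s['tool_rot'],s['wrist_force'],s['moment'])
crop('w6',0,0,512,384,1.5,'w6b')
snap('side','s6');crop('side0',0,0,5,5,1,'x');u,v=map(int,proj('s6',[459,-245,190]));crop('s6',max(0,u-60),max(0,v-60),u+60,v+90,4,'s6c')
E
```

```text
[ 429.76 -224.37  106.  ] [ 485.31 -266.62  106.  ] [ 457.54 -245.5   106.  ] 69.79521821663924
[ 431.56 -225.71  103.06] [ 480.08 -262.68  110.44]
time_s: 5.58
ee_pos: [458.2, -244.4, 202.0]
tool_rot: [-180.0, -0.1, 142.9]
wrist_force: [0.1, -0.1, -1.1]
opening: 12.6
[ 458.21565736 -244.36585196  202.00963548] [-1.79997646e+02 -1.04217466e-01  1.42937589e+02] [ 0.0756243  -0.06482534 -1.11178154] [ 0.02501517 -0.03416645 -0.04577318]
```

View pics/w6b.png

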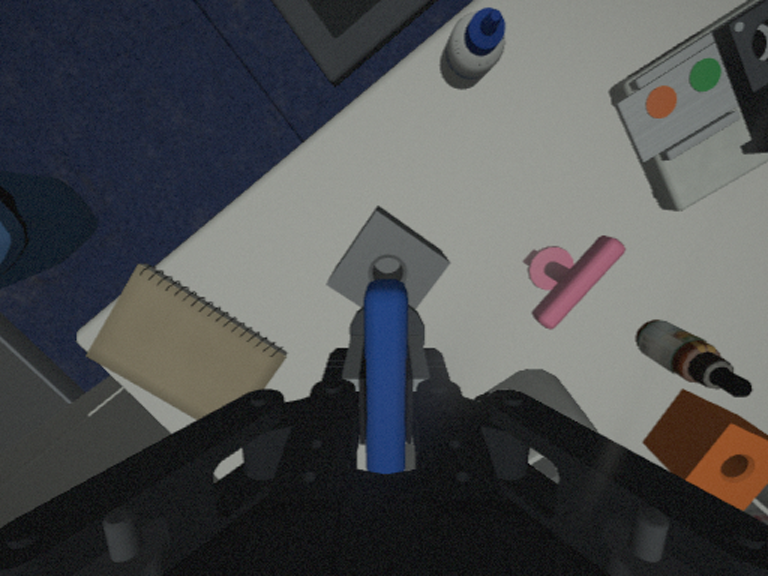

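View pics/s6c.png

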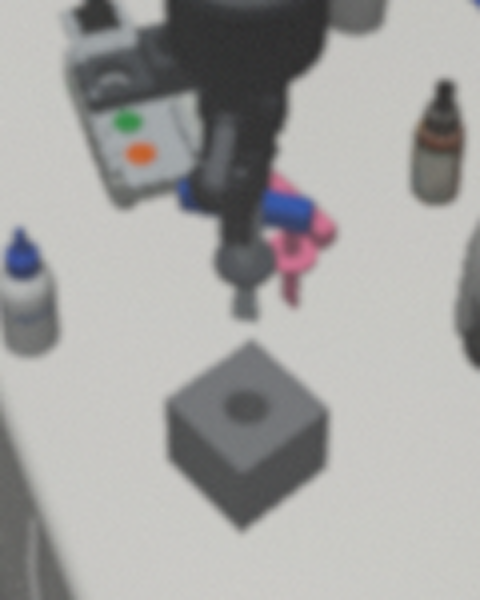

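```bash
python3 -m crank '[[[11.8,47.4,0],[0,0,0.094],-1],[[11.8,47.4,0],[0,0,0.094],-1],[[11.8,47.4,0],[0,0,0.094],-1],[[11.8,47.4,0],[0,0,0.094],-1],[[11.8,47.4,0],[0,0,0.094],-1],[[11.8,47.4,0],[0,0,0.094],-1],[[0,0,-20],[0,0,0],-1],[[0,0,0],[0,0,0],-1],[[0,0,0],[0,0,0],-1]]' 80
python3 - <<'E'
from h import *
s=snap('wrist','w7');print(s['ee_pos'],s['tool_rot'],s['wrist_force'],s['moment'])
crop('w7',0,0,512,384,1.5,'w7b')
snap('side','s7');u,v=map(int,proj('s7',[529,39,110]));print(u,v);crop('s7',u-60,v-60,u+60,v+60,5,'s7c')
snap('top','t7');u,v=map(int,proj('t7',[529,39,110]));print(u,v);crop('t7',u-60,v-50,u+60,v+50,5,'t7c')
E
```

```text
time_s: 6.8
ee_pos: [529.3, 39.2, 182.9]
tool_rot: [-180.0, -0.1, 175.2]
wrist_force: [-0.6, 0.0, -2.1]
opening: 12.5
[529.29529253  39.19417114 182.94404063] [-1.79993591e+02 -7.37620761e-02  1.75213992e+02] [-0.63430953  0.01594211 -2.10222214] [-0.00692839  0.01364898 -0.04369946]
235 194
258 213
```

View pics/w7b.png

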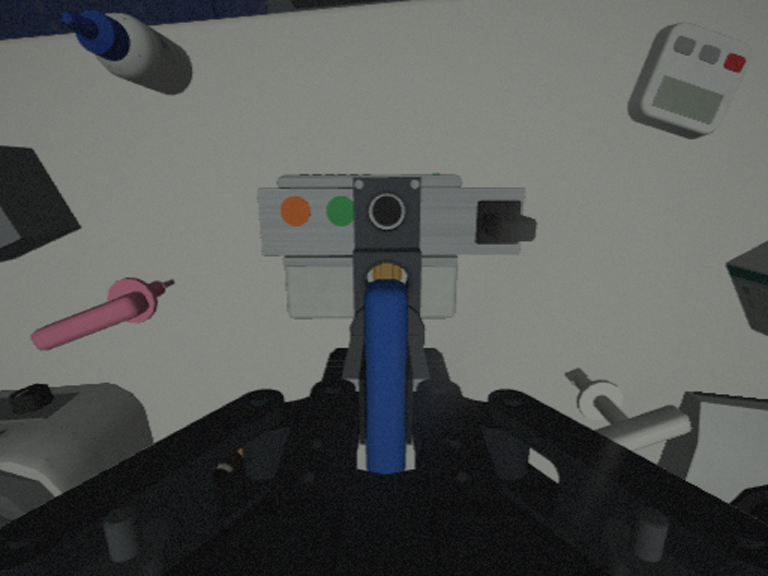

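View pics/s7c.png

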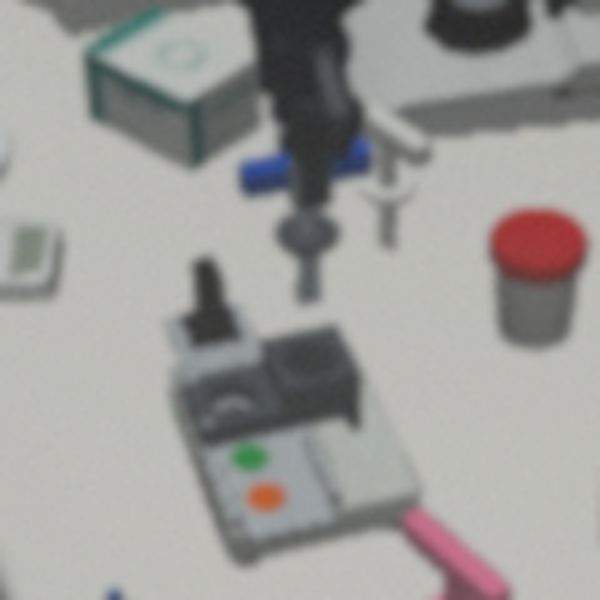

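```bash
python3 -m crank '[[[0,0.6,-25],[0,0,0],-1],[[0,0,-25],[0,0,0],-1],[[0,0,-9],[0,0,0],-1],[[0,0,0],[0,0,0],-1]]' 100
python3 -m crank '[[[0,0,-3],[0,0,0],-1],[[0,0,-2],[0,0,0],-1],[[0,0,0],[0,0,0],-1]]'
python3 -m crank '[[[0,0,-3],[0,0,0],-1],[[0,0,-2],[0,0,0],-1],[[0,0,0],[0,0,0],-1]]'
```

```text
time_s: 7.45
ee_pos: [529.6, 39.9, 124.3]
tool_rot: [-180.0, -0.0, 175.2]
wrist_force: [-0.2, 0.1, 0.0]
opening: 12.0
time_s: 7.82
ee_pos: [529.8, 40.2, 119.5]
tool_rot: [-180.0, 0.0, 175.3]
wrist_force: [0.2, 0.4, -1.5]
opening: 12.2
time_s: 8.2
ee_pos: [529.5, 40.2, 114.0]
tool_rot: [180.0, -0.0, 175.3]
wrist_force: [-0.6, 0.2, -1.4]
opening: 12.1
```

```bash
python3 -m crank '[[[0,0,0],[0,0,0.12],-1],[[0,0,0],[0,0,0.15],-1],[[0,0,0],[0,0,0.15],-1],[[0,0,0],[0,0,0],-1]]'
python3 -c "
from h import *;print(ctrl.state()['moment'])"
python3 -m crank '[[[0,0,0],[0,0,0.15],-1],[[0,0,0],[0,0,0.15],-1],[[0,0,0],[0,0,0.15],-1],[[0,0,0],[0,0,0.15],-1],[[0,0,0],[0,0,0],-1]]'
python3 -c "
from h import *;print(ctrl.state()['moment'])"
python3 -m crank '[[[0,0,0],[0,0,0.15],-1],[[0,0,0],[0,0,0.15],-1],[[0,0,0],[0,0,0.15],-1],[[0,0,0],[0,0,0],-1]]'
python3 - <<'E'
from h import *
s=snap('wrist','w8');print(s['ee_pos'],s['tool_rot'],s['wrist_force'],s['moment'])
crop('w8',0,0,512,384,1.5,'w8b')
E
```

```text
time_s: 8.7
ee_pos: [530.3, 39.3, 114.4]
tool_rot: [-179.9, 0.0, -160.8]
wrist_force: [2.1, -2.8, -3.0]
opening: 12.3
[-0.87968544 -0.41667798 -0.03703478]
time_s: 9.32
ee_pos: [530.7, 39.7, 114.5]
tool_rot: [-179.9, 0.0, -126.5]
wrist_force: [3.9, -2.4, -3.5]
opening: 12.0
[-0.70948536 -0.93090903 -0.05562241]
time_s: 9.82
ee_pos: [530.7, 40.1, 114.5]
tool_rot: [-179.9, 0.0, -100.8]
wrist_force: [4.5, -1.0, -4.8]
opening: 12.3
[530.73089142  40.1442346  114.49429281] [-1.79889798e+02  2.09286182e-02 -1.00796990e+02] [ 4.52135634 -0.98545585 -4.77104318] [-0.47276633 -1.28146728 -0.04271626]
```

View pics/w8b.png

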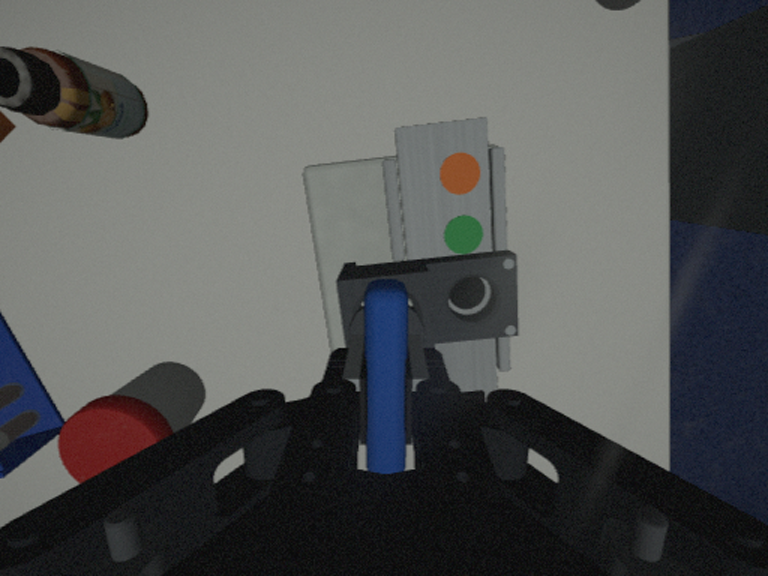

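```bash
python3 -m crank '[[[0,0,0],[0,0,-0.1],-1],[[0,0,5],[0,0,-0.05],-1],[[0,0,15],[0,0,0],-1],[[0,0,30],[0,0,0],-1],[[0,0,40],[0,0,0],-1],[[-11.8,-47.4,0],[0,0,0],-1],[[-11.8,-47.4,0],[0,0,0],-1],[[-11.8,-47.4,0],[0,0,0],-1],[[-11.8,-47.4,0],[0,0,0],-1],[[-11.8,-47.4,0],[0,0,0],-1],[[-11.8,-47.4,0],[0,0,0],-1],[[0,0,0],[0,0,0],-1]]' 80
python3 -m crank '[[[0,0,-20],[0,0,0],-1],[[0,0,0],[0,0,0],-1],[[0,0,0],[0,0,0],-1]]'
python3 - <<'E'
from h import *
s=snap('wrist','w9');print(s['ee_pos'],s['tool_rot'],s['wrist_force'],s['moment'])
crop('w9',0,0,512,384,1.5,'w9b')
E
```

```text
time_s: 11.38
ee_pos: [457.9, -246.4, 204.9]
tool_rot: [180.0, 0.0, -109.5]
wrist_force: [1.4, 0.0, -2.0]
opening: 12.1
time_s: 11.75
ee_pos: [459.1, -243.3, 184.9]
tool_rot: [180.0, 0.0, -109.1]
wrist_force: [-0.1, 0.8, -0.4]
opening: 12.5
[ 459.08226606 -243.30902428  184.94142488] [ 1.79994853e+02  2.80694140e-02 -1.09067684e+02] [-0.05170808  0.84517992 -0.36769789] [-0.00250714 -0.03305095 -0.01034749]
```

View pics/w9b.png

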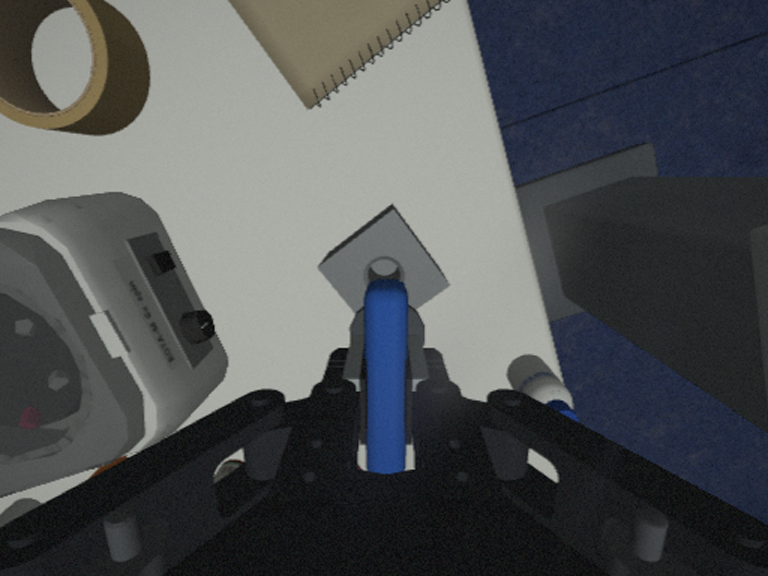

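```bash
python3 -m crank '[[[0,0,-25],[0,0,0],-1],[[0,0,-20],[0,0,0],-1],[[0,0,-10],[0,0,0],-1],[[0,0,-10],[0,0,0],-1],[[0,0,0],[0,0,0],-1]]'
python3 -m crank '[[[0,0,-12],[0,0,0],-1],[[0,0,-12],[0,0,0],-1],[[0,0,-7],[0,0,0],-1],[[0,0,-3],[0,0,0],-1],[[0,0,0],[0,0,0],-1]]'
```

```text
time_s: 12.42
ee_pos: [458.7, -244.0, 119.0]
tool_rot: [180.0, 0.0, -109.1]
wrist_force: [-0.0, -0.4, -1.1]
opening: 12.1
time_s: 13.05
ee_pos: [458.8, -244.2, 85.1]
tool_rot: [180.0, 0.0, -109.1]
wrist_force: [-0.2, 0.1, -1.1]
opening: 12.3
```

```bash
python3 -m crank '[[[0,0,-1.5],[0,0,0],-1],[[0,0,0],[0,0,0],-1]]'
python3 -m crank '[[[0,0,0],[0,0,0],-0.6],[[0,0,0],[0,0,0],0],[[0,0,0],[0,0,0],0.5],[[0,0,0],[0,0,0],1],[[0,0,0],[0,0,0],1],[[0,0,15],[0,0,0],1],[[0,0,30],[0,0,0],1],[[0,0,40],[0,0,0],1],[[0,0,0],[0,0,0],1],[[0,0,0],[0,0,0],1]]'
python3 - <<'E'
from h import *
s=snap('wrist','w10');print(s['ee_pos'])
crop('w10',0,0,512,384,1.5,'w10b')
E
```

```text
time_s: 13.3
ee_pos: [459.0, -244.3, 83.9]
tool_rot: [-180.0, -0.0, -109.1]
wrist_force: [1.0, -1.0, -0.7]
opening: 12.0
time_s: 14.55
ee_pos: [458.8, -244.2, 169.1]
tool_rot: [-180.0, -0.0, -109.1]
wrist_force: [-1.0, -0.4, -0.3]
opening: 85.7
[ 458.8211056  -244.16227042  169.07665421]
```

View pics/w10b.png

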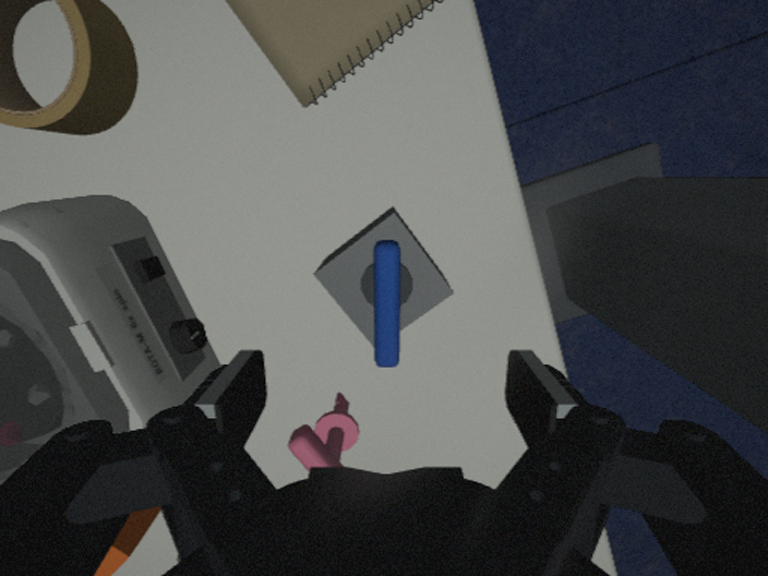

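```bash
python3 -m crank '[[[5,52,3],[0,0,0.0355],1],[[5,52,3],[0,0,0.0355],1],[[5,52,3],[0,0,0.0355],1],[[5,52,3],[0,0,0.0355],1],[[5,52,3],[0,0,0.0355],1],[[5,52,3],[0,0,0.0355],1],[[5,52,3],[0,0,0.0355],1],[[0,0,0],[0,0,0],1],[[0,0,0],[0,0,0],1],[[0,0,0],[0,0,0],1]]'
python3 - <<'E'
from h import *
s=snap('wrist','w11');print(s['ee_pos'],s['tool_rot'])
crop('w11',150,80,410,270,3,'w11b')
E
```

```text
time_s: 15.85
ee_pos: [493.5, 118.6, 189.2]
tool_rot: [179.9, -0.0, -95.0]
wrist_force: [0.3, -0.5, -0.4]
opening: 85.3
[493.47791935 118.61099561 189.2225075 ] [ 1.79930058e+02 -2.79773400e-02 -9.49844650e+01]
```

View pics/w11b.png

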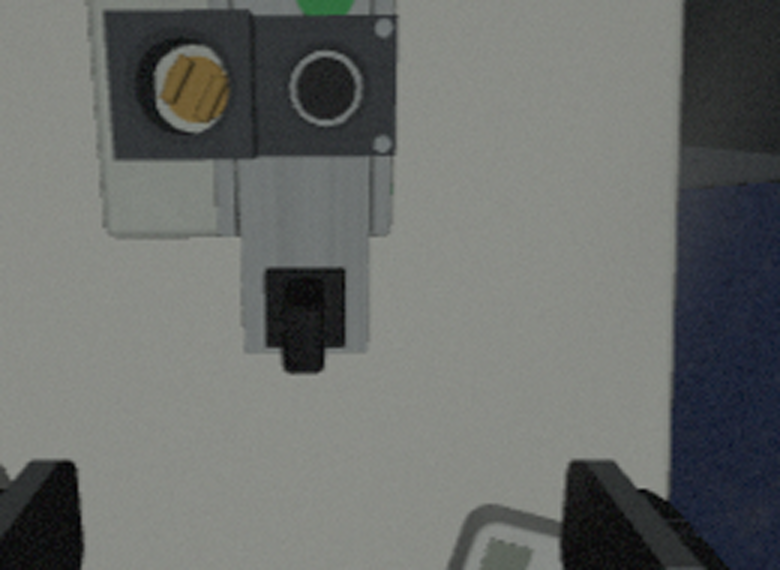

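```bash
python3 - <<'E'
from h import *
np.set_printoptions(precision=2,suppress=True)
P=lambda cu,cv,h:px('w11',150+cu/3-.33,80+cv/3-.33,h)
print('tab top near/far',P(305,278,85),P(304,372,85),'sides',P(284,340,85),P(325,340,85))
an=lambda a,b:np.degrees(np.arctan2(b[1]-a[1],b[0]-a[0]))
print('slot',an(P(190,57,48.5),P(165,92,48.5)),an(P(222,80,48.5),P(203,117,48.5)))
print('port',P(326,88,57),'bridge',an(P(255,158,73),P(393,156,73)))
for v in range(285,375,8):
  q=px('w11',150+304/3,80+v/3);print(v,q)
E
```

```text
tab top near/far [496.47  99.03  85.  ] [499.6  129.65  85.  ] sides [504.95 118.44  85.  ] [491.96 119.57  85.  ]
slot 46.49741574032696 55.33958009121285
port [484.93  42.49  57.  ] bridge 175.8857999487394
285 [497.71 107.16  58.46]
293 [497.45 107.03  71.77]
301 [497.34 107.66  80.7 ]
309 [497.5  109.79  82.74]
317 [497.66 111.93  84.58]
325 [497.9  114.56  84.48]
333 [498.13 117.12  84.73]
341 [498.37 119.75  84.75]
349 [498.62 122.43  84.61]
357 [498.9  125.28  84.01]
365 [499.16 128.07  83.69]
373 [499.45 131.09  82.73]
```

```bash
python3 -m crank '[[[4.6,-0.6,-35],[0,0,0],1],[[0,0,-40],[0,0,0],1],[[0,0,-35],[0,0,0],1],[[0,0,-18],[0,0,0],1],[[0,0,-6],[0,0,0],1],[[0,0,0],[0,0,0],1],[[0,0,0],[0,0,0],1]]' 60
python3 -m crank '[[[0,0,0],[0,0,0],-1],[[0,0,0],[0,0,0],-1],[[0,0,0],[0,0,0],-1],[[0,0,0],[0,0,0],-1],[[0,0,0],[0,0,0],-1],[[0,0,0],[0,0,0],-1],[[0,0,0],[0,0,0],-1]]' 60
python3 - <<'E'
from h import *
s=snap('wrist','w12');print(s['ee_pos'],s['tool_rot'],s['moment'])
crop('w12',0,0,512,384,1.5,'w12b')
E
```

```text
time_s: 16.77
ee_pos: [499.4, 119.0, 56.7]
tool_rot: [-179.9, 0.0, -94.9]
wrist_force: [0.3, 0.4, 0.8]
opening: 85.6
time_s: 17.65
ee_pos: [499.4, 119.2, 56.1]
tool_rot: [-179.9, 0.0, -94.9]
wrist_force: [3.3, -0.2, -0.6]
opening: 12.6
[499.39635402 119.21175576  56.07575075] [-1.79906667e+02  9.97485916e-03 -9.48684453e+01] [-0.01919521 -0.52465822  0.14523054]
```

View pics/w12b.png

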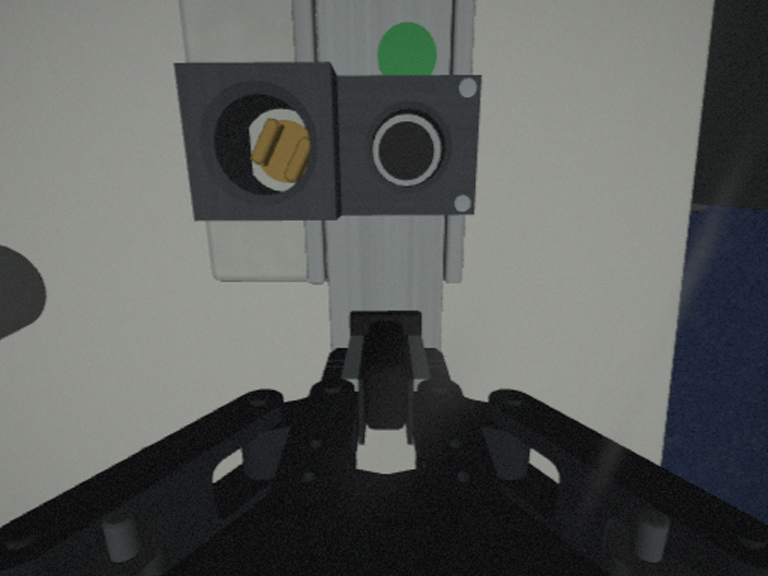

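```bash
python3 -m crank '[[[0.3,4,0],[0,0,0],-1],[[0.3,4,0],[0,0,0],-1],[[0,0,0],[0,0,0],-1]]'
python3 -m crank '[[[0.4,5,0],[0,0,0],-1],[[0.4,5,0],[0,0,0],-1],[[0.4,5,0],[0,0,0],-1],[[0.4,5,0],[0,0,0],-1],[[0.3,4,0],[0,0,0],-1],[[0,0,0],[0,0,0],-1],[[0,0,0],[0,0,0],-1]]'
python3 - <<'E'
from h import *
s=snap('wrist','w13');print(s['ee_pos'],s['tool_rot'],s['moment'])
crop('w13',0,0,512,384,1.5,'w13b')
E
```

```text
time_s: 18.08
ee_pos: [499.9, 126.3, 56.0]
tool_rot: [-179.9, -0.1, -94.9]
wrist_force: [3.7, -3.9, 0.8]
opening: 13.0
time_s: 18.95
ee_pos: [502.0, 151.6, 56.1]
tool_rot: [-179.9, 0.0, -94.9]
wrist_force: [5.2, -0.2, 0.5]
opening: 12.8
[501.98351715 151.59746536  56.08409638] [-1.79893605e+02  1.95763060e-02 -9.48584822e+01] [ 0.0259486  -0.87338036  0.15957506]
```

View pics/w13b.png

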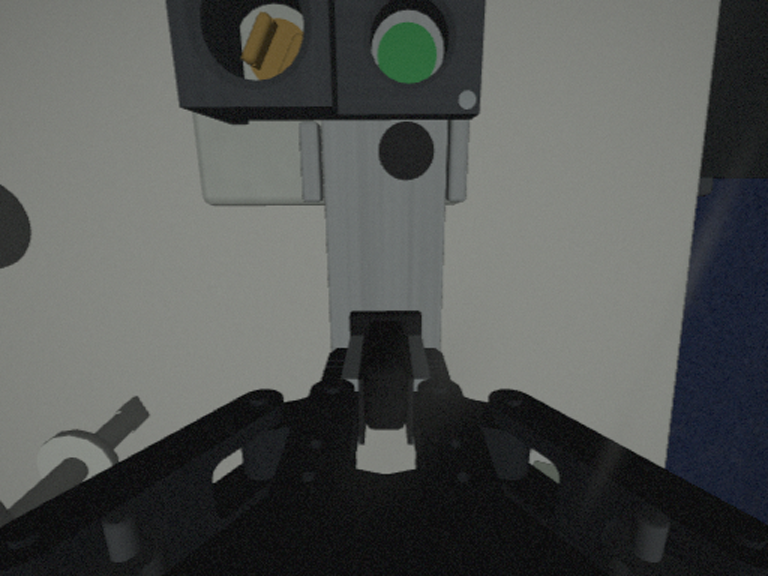

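```bash
python3 - <<'E'
from h import *
np.set_printoptions(precision=1,suppress=True)
for u,v in [(70,470),(130,410),(95,450),(40,480)]: print(px('w13',u/1.5,v/1.5))
for u,v in [(190,176),(202,176),(208,180),(213,171)]: print(px('top0',u,v))
E
```

```text
[638.4 190.9  55.6]
[641.2 191.2   9.8]
[629.6 185.5  50.7]
[643.9 188.5  63.6]
[634.4 229.7 100. ]
[635.2 196.9  97. ]
[634.2 186.6  44.9]
[649.  166.4  99.1]
```

```bash
python3 -m crank '[[[0,0,0],[0,0,0],-0.5],[[0,0,0],[0,0,0],0],[[0,0,0],[0,0,0],0.5],[[0,0,0],[0,0,0],1],[[0,0,0],[0,0,0],1],[[0,0,0],[0,0,0],1],[[0,0,20],[0,0,0],1],[[0,0,40],[0,0,0],1],[[0,-20,50],[0,0,0],1],[[0,-40,20],[0,0,0],1],[[0,0,0],[0,0,0],1],[[0,0,0],[0,0,0],1]]'
python3 - <<'E'
from h import *
s=snap('wrist','w14');print(s['ee_pos'],s['wrist_force'])
crop('w14',0,0,512,384,1.5,'w14b')
snap('top','t14');crop('t14',110,120,410,290,2.6,'t14b')
snap('side','s14');crop('s14',140,130,360,330,3,'s14b')
E
```

```text
time_s: 20.5
ee_pos: [500.6, 91.4, 185.3]
tool_rot: [180.0, 0.0, -94.9]
wrist_force: [-0.5, 0.4, 0.1]
opening: 85.6
[500.58276846  91.39151016 185.30711153] [-0.54429998  0.41722256  0.0664422 ]
```

View pics/w14b.png

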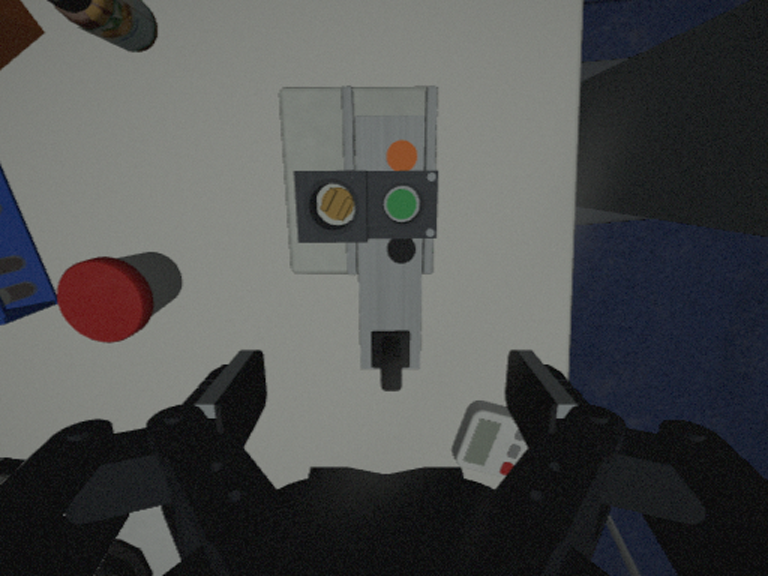

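View pics/t14b.png

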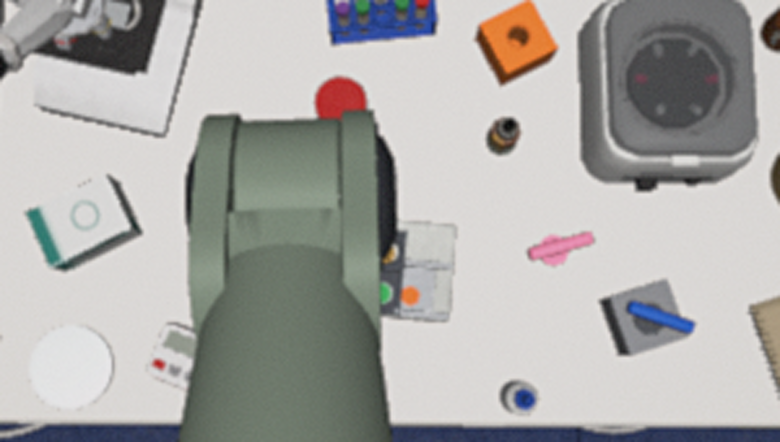

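View pics/s14b.png

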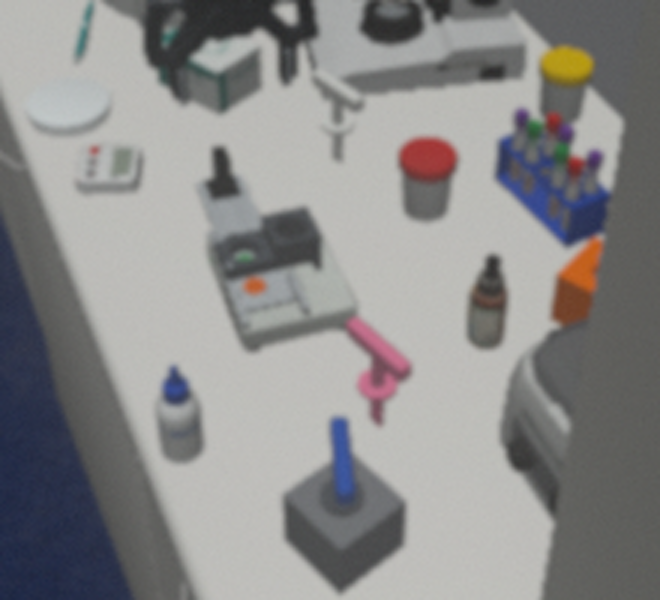

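```bash
python3 -c "
from h import *;print(ctrl.sign_off())"
```

```text
the job is handed in; nothing more can be done
None
```

I did the job in the order asked and handed it in at about 20.6 s of the 72 s allowed. I used the blue key to turn the lock screw anticlockwise, stood the key back in the grey stand, then pulled the slider out one stop and let go.

What the last checks showed:

- **Screw:** the camera put it at roughly 0.9 to 1.05 rad, and the key's own rotation suggests about 1.15 rad. The two disagree a little, but both are past 0.75 (free) and short of the 1.35 stop. Only the blade touched the screw, and the highest wrist force I read was about 7 N.
- **Slider:** I moved the tab 32.4 mm. After release the green filter sits centred in the port, with the black blank just outside the bridge on the tab side.
- **Key:** it hangs upright in the grey stand, with its collar on the top.
- **Other things:** the bystanders and look-alikes I could see are upright where they were. The gripper is open and clear at z = 185 mm.
- **Calibration:** the top and wrist cameras disagreed by about 4 to 5 mm on positions. I followed the wrist camera, and the key went into the slot and the stand without resistance.

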